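# Open the baby-food steamer's boiler

### The job

The steamer's boiler needs refilling: twist its filler cap loose and lift it off. The opening arrow has worn away and it may turn off either clockwise or anticlockwise, so feel for the way that gives. Finish while still holding the cap in the gripper, upright and still in mid-air, about 10 cm above the deck and 10 cm or more to one side of the open filler so that the jug can get in, and leave the other things on the table where they stand.

Things in the scene. Friction and masses are not known exactly. Their poses are not given: they have to be found in the camera images.
- cap: Boiler cap, grey plastic, 0.09 kg: a flange 58 mm across, 6 mm thick, under a round ribbed knob 44 mm across, 28 mm tall (34 mm in all above the deck), a small white rib on top along its +x; metal stem below. Origin: centre of the flange's underside, 1 mm above the deck when screwed home; z up. Starts screwed home, its x axis along the steamer's within 2 degrees.
- cap_knob (a point): On the cap's axis 29 mm above its origin, a good height to grip the knob. The cap opens one way only; nothing visible tells which. The wrong way it meets a hard stop within about 5 degrees; the right way it turns with light rubbing (about 0.2 N m) and can be lifted between 54 and 82 degrees from home (best 60 to 75), where another stop is.
- cap_foot (a point): On the cap's axis at the foot of its stem, 26 mm below its origin. The stem, 26 mm across, carries three short lugs (40 mm over them) of a three-start quick thread. A sprung seal in the well presses the foot up with about 8 N, so the freed cap rises 2 to 4 mm if let; raised 26 mm it is out of the well.
- steamer: White baby-food steamer, 180 mm deep (x), 300 mm wide (y), does not move. Origin: on the table under its middle; its front faces -x. On its -y side the boiler tower, flat deck 180 by 140 mm, 165 mm above the table, centred 80 mm to -y, carries the cap. On its +y side a lidded glass bowl 168 mm tall; its lid's edge is 93 mm from the cap's axis.
- filler (a point): Centre of the filler well's mouth (hole 42 mm across, 40 mm deep) in the tower's deck, level with the deck, 165 mm above the table; under the cap at the start. Fixed to the steamer, with the steamer's axes.
- mug: Bystander: a red stoneware mug, 92 mm across the rim, 95 mm tall, handle at its +y. Origin: centre of its underside. Not part of the job.
- baby_bottle: Bystander: a clear baby bottle with white screw ring and teat, 72 mm across, 168 mm tall. Origin: centre of its underside. Not part of the job.
- formula_tub: Bystander: a white formula-milk tub with a blue lid, 94 mm across, 115 mm tall. Origin: centre of its underside. Not part of the job.
- giraffe: Bystander: a small yellow toy giraffe, 155 mm tall, about 110 mm long along its x. Origin: centre of its underside. Not part of the job.
- jug: Bystander: a clear plastic measuring jug, 86 mm across, 120 mm tall, handle at its +y. Origin: centre of its underside. Not part of the job.
- bowl: Bystander: a white baby bowl, 110 mm across, 45 mm tall. Origin: centre of its underside. Not part of the job.
- spoon: Bystander: a baby spoon lying flat, 150 mm long along its x. Origin: middle of the spoon, lying on the table. Not part of the job.
Not all that is in view belongs to the job. Of the things like the cap, leave any that is purple; of the rest the smaller one is meant.

How it is judged:
On the way, in this order (a step that is already met when the one before it is completed fails the run):
1. the cap is turned about a sixth of a turn or more, the way it opens, while still down in the filler (angle between the x axis of cap and the x axis of steamer, either way round above 0.85 rad and z of cap in the frame of filler below 0.015 m and horizontal distance between cap and filler below 0.006 m), for 0.05 s.
2. the cap is lifted clear of the filler in the gripper (z of cap in the frame of filler above 0.035 m and contact force between the fingers and cap above 1 N), for 0.1 s.
At the end, for the whole second after the job is handed in: The cap is held in the fingers (grip contact over 2 N), upright within 20 degrees, still (under 30 mm/s), its flange more than 60 mm above the deck and its axis more than 80 mm from the filler's in plan, touching neither the steamer nor any other thing, through the last second (z of cap in the frame of filler above 0.06 m and horizontal distance between cap and filler above 0.08 m and angle between cap's own z axis and vertical below 0.35 rad and contact force between the fingers and cap above 2 N and contact force between cap and steamer below 0.1 N and linear speed of cap below 0.03 m/s and contact force between cap and mug below 0.1 N and contact force between cap and baby_bottle below 0.1 N and contact force between cap and formula_tub below 0.1 N and contact force between cap and giraffe below 0.1 N and contact force between cap and jug below 0.1 N and contact force between cap and bowl below 0.1 N and contact force between cap and spoon below 0.1 N); the arm keeps its last pose, push and grip.
It fails at once if a bystander is shoved (over 30 mm) or tipped (distance of any of mug, baby_bottle, formula_tub, giraffe, jug, bowl, spoon from where it was at the start of the episode above 0.03 m or angle between any of mug, baby_bottle, formula_tub, giraffe, jug, bowl, spoon's own z axis and vertical above 0.35 rad).
It also fails if it takes over 42 s, if anything falls off the work surface, if the arm or the gripper's body presses on something with over 40 N, if the wrist force passes 120 N, or if a joint passes its speed limit or range.

### The arm

A 7-joint arm with a two-finger parallel gripper is mounted at the origin on the work surface. World frame = base frame: x ahead of the robot, y to its left, z up, the work surface at z = 0. Lengths are in m, angles in rad, forces in N, time in s.
With the tool pointing down it reaches from about 0.425 to 0.925 m from the base axis. Payload 6.8 kg.
Tool frame: the origin (TCP) lies midway between the tips of the shut fingers; the grasp point (between the pads) lies 19 mm behind it; x points along the fingers, y is the direction in which the jaws open and shut, and the axes are right-handed (so a half turn about x gives the same grasp; the last joint's range is limited). The gripper opens to 85 mm and grips with 20 to 120 N. Pads are 22 mm wide; open, the fingers measure 114 mm over their backs; the gripper's body (76 mm by 85 mm) begins 54 mm behind the grasp point. The pads swing forward as they close: fully open they stand 13 mm farther back than shut.
Start: joints at [1.146, 0.477, 0.022, 1.555, -0.011, 1.109, -0.083], TCP at [0.21, -0.641, 0.231] pointing down, gripper open.
Joint ranges: [-2.96, 2.96], [-0.34, 2.1], [-1.41, 1.46], [0.24, 2.44], [-1.37, 4.51], [0.17, 1.92], [-2.96, 2.96]. Speed limits (rad/s): [2.39, 2.39, 3.14, 3.14, 3.14, 3.14, 3.14].

### API

Orientations are given as a rotation vector (axis times angle).
In Python, from bench import r, viewer, nets gives the robot as it stands.
- The arm moves only by the shell command python3 -m pendant 'ROWS' [FORCE]. ROWS is JSON, one flat list of numbers, 5 for each row, row after row: the finger opening in mm, from 0 to 85.4, then the shift along the tool's x, y, z in mm, then the turn about the tool's x in rad. A call has 1 to 20 rows; each row shifts and turns the commanded pose from where the row before left it, along the tool's axes as they then stand; what a row does not reach is not made up. A row lasts 1/8 s, in which the tool goes at most 62.5 mm and 10.7 degrees, less where a joint would pass 70% of its speed; a pose out of reach is approached as far as the arm can. A call with a gripper value outside its range is refused whole. The fingers move at their own pace and stop on an object; FORCE is the grip in N (left out, the last holds). Time passes only in rows, so rows that do not move let the fingers close. It gives the time, the measured TCP pose, the force and the opening at its end, in the units of the state.
- r.get_obs(): the state, without advancing time (a new reading comes with each control period).
- viewer.grab_frame(name): name is "scene" or "top" or "wrist"; returns (picture, depth): 480x640x3 uint8, red, green, blue; 480x640 float32, m along the optical axis (not along the pixel's ray), 0 where there is no reading.
- viewer.calibration(name): a dict with "mtx" (3x3 intrinsics, pixels), "world_to_cam" (4x4, takes a point from world to camera coordinates). Camera axes: x right, y up, looking along -z (the intrinsics and any distortion apply to the point x, -y, -z); pixel columns grow to the right and rows downward; lengths in m; the calibration is good to about 2 mm. The wrist camera is an equidistant fisheye: a pixel r from the principal point sees the ray r / f radians off the axis. A picture is of the moment at which its call begins: read the wrist's pose just before it. calibration takes no time and is no camera call; for the wrist camera it gives the pose at the moment of the call.
- r.hand_in(): hands the job in, once; it reports no verdict.
Trained networks look in the newest picture that a camera, given by its name, has taken for a name from the list of things; names that differ only in an ending like _2 or _b are one class to them, and where a whole thing is asked for, a point or a joint stands for the part that bears it (a point fixed in the world has none). Each returns a list of dicts, best first, with "score" (0 to 1); they miss things now and then, are a little off and sometimes report something else, mostly with a low value. They report only what shows in the picture. A call takes as long as a camera call. They do not tell look-alikes from the thing itself.
- nets.look_for(name, camera): "location" ([x, y, z] in m, in world coordinates, good to about 4 mm: the middle of the surface that is visible of it).
- nets.silhouettes(name, camera): "mask" (480x640 bool, what is visible of it).
The state is a dict: "clock": time; "joints": joint angles; "qvel": joint speeds; "tau": joint torques, N m; "tcp_pos": TCP position; "orientation": TCP orientation; "contact_force": force on the tool from outside, world axes, zero at the start; "moment": the same for the moment, N m; "grip_width": finger opening in m.
Only numpy, scipy, OpenCV 4.12 (cv2) and the standard library are available. Lean on these libraries where they do the work, as an engineer would, in place of code of your own. Each camera call takes 0.05 s, during which the arm holds its last target. There are 200 camera calls.

## Working session

There is one attempt and no reset: what is moved stays moved. The work goes in short steps, Python scripts to look and compute and a shell command to move; the robot and the scene stay as the last step left them, time stands still between calls to the robot, and variables do not carry over. Pictures are saved under pics/ and viewed, about 8 in all and at most 12, crops included, and the job is handed in when it is done.

```bash
mkdir -p pics
python3 - <<'E'
from bench import r, viewer, nets
import cv2, numpy as np
o=r.get_obs(); print({k:np.round(v,3) for k,v in o.items()})
for n in ["scene","top"]:
    p,d=viewer.grab_frame(n); cv2.imwrite(f"pics/{n}0.png",p[:,:,::-1])
    for t in ["cap","filler","steamer"]:
        try:
            for x in nets.look_for(t,n): print(n,t,np.round(x["location"],3),round(x["score"],2))
        except Exception as e: print(t,e)
E
```

```text
{'clock': np.float64(0.0), 'joints': array([ 1.146,  0.478,  0.022,  1.556, -0.012,  1.109, -0.083]), 'qvel': array([ 0.001, -0.001,  0.   ,  0.002,  0.   ,  0.   , -0.001]), 'tau': array([-1.0000e-03, -5.9644e+01,  1.6080e+00, -2.8119e+01,  1.2000e-02,
        9.0000e-03, -0.0000e+00]), 'tcp_pos': array([ 0.21 , -0.641,  0.23 ]), 'orientation': array([ 2.051,  0.33 , -2.051]), 'contact_force': array([-0.04 ,  1.083,  0.374]), 'moment': array([0.001, 0.021, 0.051]), 'grip_width': np.float64(0.085)}
scene cap [ 0.404 -0.202  0.072] 0.77
scene cap [ 0.553 -0.014  0.19 ] 0.7
scene cap [ 0.357 -0.064  0.052] 0.56
scene filler [ 0.587 -0.032  0.164] 0.55
scene steamer [ 0.588 -0.032  0.161] 0.75
scene steamer [0.347 0.13  0.029] 0.69
scene steamer [0.468 0.286 0.133] 0.6
scene steamer [ 0.433 -0.055  0.012] 0.45
top cap [ 0.537 -0.006  0.2  ] 0.83
top cap [ 0.35  -0.054  0.057] 0.74
top steamer [0.534 0.071 0.163] 0.59
```

View pics/scene0.png

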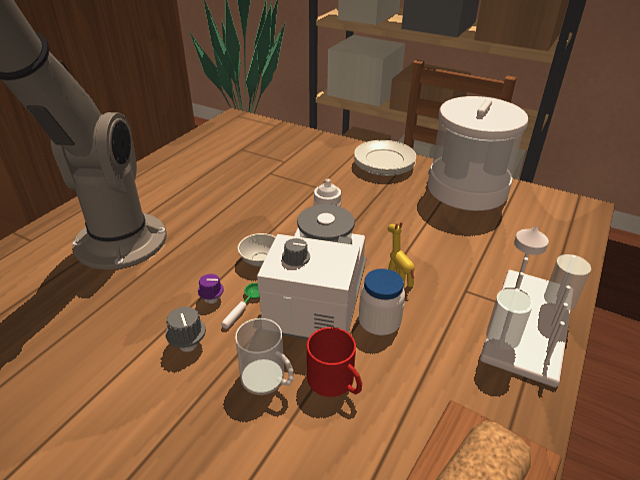

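View pics/top0.png

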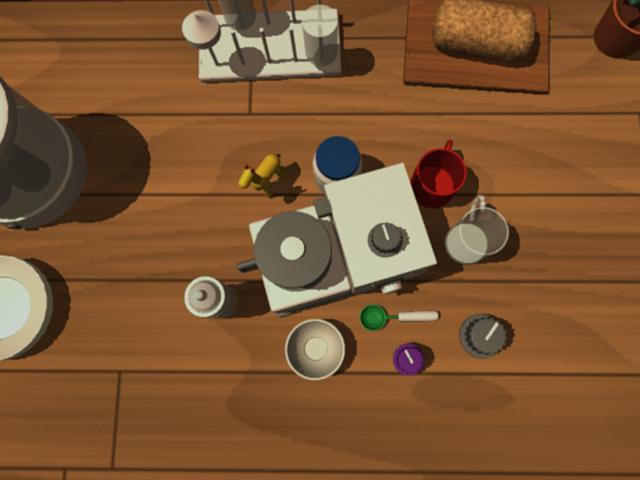

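Look-alikes in the scene view: grey cap on the tower at (294,251), a larger grey one on the table at (184,325), and a purple one at (209,288). The task rules out purple and asks for the smaller of the rest, so I choose the one on the tower at (386,238) in the top view. Next I'll measure it and check a crop.

```bash
cat > h.py <<'E'
from bench import r, viewer, nets
import cv2, numpy as np
from scipy.spatial.transform import Rotation as R
def cloud(cam,d):
    c=viewer.calibration(cam);K=c["mtx"];T=np.linalg.inv(c["world_to_cam"])
    v,u=np.mgrid[:480,:640]
    P=np.stack([(u-K[0,2])/K[0,0]*d,-(v-K[1,2])/K[1,1]*d,-d],-1)
    return P@T[:3,:3].T+T[:3,3]
def st():
    o=r.get_obs(); print("t",round(float(o["clock"]),2),"tcp",np.round(o["tcp_pos"],4),"j",np.round(o["joints"],2),"F",np.round(o["contact_force"],1),"M",np.round(o["moment"],2),"w",round(float(o["grip_width"]),4))
    return o
E
python3 - <<'E'
from h import *
p,d=viewer.grab_frame("top"); W=cloud("top",d)
for x in nets.silhouettes("cap","top"):
    m=x["mask"]&(d>0); q=W[m]; zt=np.percentile(q[:,2],95)
    # top face only
    q2=q[abs(q[:,2]-zt)<.008][:,:2].astype(np.float32); (c,rad)=cv2.minEnclosingCircle(q2)
    print(round(x["score"],2),"ztop",round(zt,3),"c",np.round(c,4),"med",np.round(np.median(q2,0),4),"diam top",round(2*rad,3), "mask ext",np.ptp(q[:,:2],axis=0).round(3))
deck=(abs(W[...,2]-.165)<.006)
n,l,s,cc=cv2.connectedComponentsWithStats(deck.astype(np.uint8)); k=l[215,360]
print("deck",cv2.minAreaRect(W[l==k][:,:2].astype(np.float32)*1000))
o=st(); M=R.from_rotvec(o["orientation"]).as_matrix(); print(M.round(3))
cv2.imwrite("pics/crop.png",cv2.resize(p[150:390,300:540,::-1],(600,600),interpolation=cv2.INTER_CUBIC))
E
```

```text
0.85 ztop 0.086 c [ 0.3923 -0.1903] med [ 0.3917 -0.189 ] diam top 0.065 mask ext [0.081 0.078]
0.72 ztop 0.203 c [ 0.5457 -0.0047] med [ 0.5451 -0.0036] diam top 0.047 mask ext [0.059 0.06 ]
0.72 ztop 0.063 c [ 0.349  -0.0573] med [ 0.3488 -0.0569] diam top 0.047 mask ext [0.057 0.063]
deck ((571.268798828125, 15.823417663574219), (180.71754455566406, 165.4591064453125), 16.573692321777344)
t 0.5 tcp [ 0.2103 -0.6414  0.2313] j [ 1.15  0.48  0.02  1.56 -0.01  1.11 -0.08] F [-0.5 -0.2  0.4] M [-0.02 -0.    0.01] w 0.0852
[[ 0.     0.312 -0.95 ]
 [ 0.    -0.95  -0.312]
 [-1.    -0.    -0.   ]]
```

View pics/crop.png

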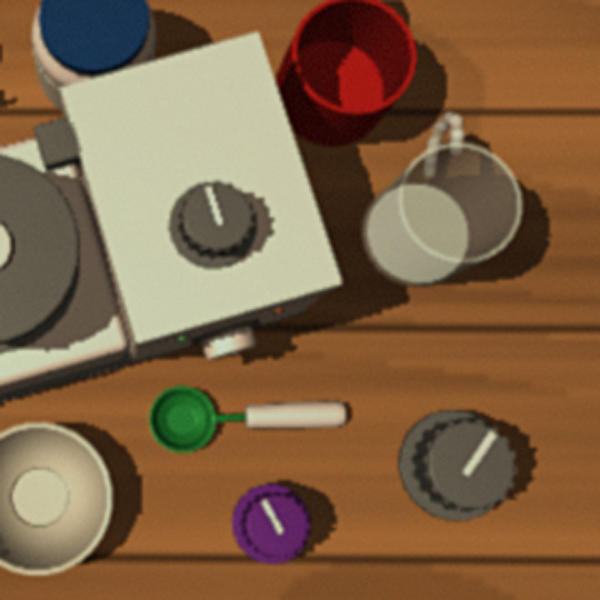

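The crop shows the choice is right: grey cap at crop (215,222), knob 44-47 mm across, flange 59 mm, top at z 0.203. The table look-alike at (460,465) is about 80 mm across, and the third at (272,522) is purple. Moving above the cap.

```bash
python3 -m pendant '[85,-30,0,0,0, 85,0,-31.3,-32.3,0, 85,0,-31.3,-32.3,0, 85,0,-31.3,-32.3,0, 85,0,-31.3,-32.3,0, 85,0,-31.3,-32.3,0, 85,0,-31.3,-32.3,0, 85,0,-31.3,-32.3,0, 85,0,-31.3,-32.3,0, 85,0,-31.3,-32.3,0, 85,0,-31.3,-32.3,0, 85,0,-31.3,-32.3,0, 85,0,-31.3,-32.3,0, 85,0,-31.3,-32.3,0, 85,0,-31.3,-32.3,0, 85,0,-31.3,-32.3,0, 85,0,-31.3,-32.3,0, 85,0,0,0,0]' 60
python3 - <<'E'
from h import *
st()
E
```

```text
clock: 2.75
tcp_pos: [0.5464, -0.0002, 0.2615]
orientation: [2.049, 0.336, -2.046]
contact_force: [-0.6, 0.1, -0.2]
grip_width: 0.085
t 2.75 tcp [ 5.464e-01 -2.000e-04  2.615e-01] j [ 0.23  0.27 -0.41  1.81  0.12  1.09 -1.47] F [-0.6  0.1 -0.2] M [ 0.    0.02 -0.02] w 0.085
```

```bash
python3 -m pendant '[85,0,0,0,-0.17,85,0,0,0,-0.17,85,0,0,0,-0.17,85,0,0,0,-0.17,85,0,0,0,-0.17,85,0,0,0,-0.17,85,0,0,0,-0.17,85,0,0,0,-0.17,85,0,0,0,0]'
python3 - <<'E'
from h import *
o=st(); M=R.from_rotvec(o["orientation"]).as_matrix(); print(M.round(3))
c=viewer.calibration("wrist"); p,d=viewer.grab_frame("wrist")
K=c["mtx"]; f=K[0,0]; T=np.linalg.inv(c["world_to_cam"])
v,u=np.mgrid[:480,:640]; x=u-K[0,2]; y=v-K[1,2]; rr=np.hypot(x,y)+1e-9; th=rr/f; s=np.tan(np.minimum(th,1.4))*d
W=np.stack([x/rr*s,-y/rr*s,-d],-1)@T[:3,:3].T+T[:3,3]
for q in nets.silhouettes("cap","wrist"):
    m=q["mask"]&(d>0); w=W[m]; t=w[abs(w[:,2]-.2)<.008][:,:2].astype(np.float32)
    print(round(q["score"],2),m.sum(),np.median(w,0).round(4), len(t), [np.round(a,4) for a in cv2.minEnclosingCircle(t)] if len(t)>5 else None)
cv2.imwrite("pics/w1.png",p[:,:,::-1])
E
```

```text
clock: 3.88
tcp_pos: [0.5451, -0.0057, 0.2612]
orientation: [1.132, 1.256, -1.133]
contact_force: [-0.5, 0.2, -0.3]
grip_width: 0.0851
t 3.88 tcp [ 0.5451 -0.0057  0.2612] j [ 0.41  0.3  -0.62  1.8   0.19  1.11 -0.18] F [-0.5  0.2 -0.3] M [ 0.01  0.03 -0.02] w 0.0851
[[-0.     0.995  0.103]
 [-0.     0.103 -0.995]
 [-1.    -0.     0.   ]]
0.93 6286 [0.544  0.0019 0.2001] 4498 [array([ 0.5448, -0.0048]), np.float64(0.0236)]
0.81 403 [ 0.374  -0.1643  0.0451] 0 None
0.56 2009 [ 0.3568 -0.0527  0.0588] 0 None
```

View pics/w1.png

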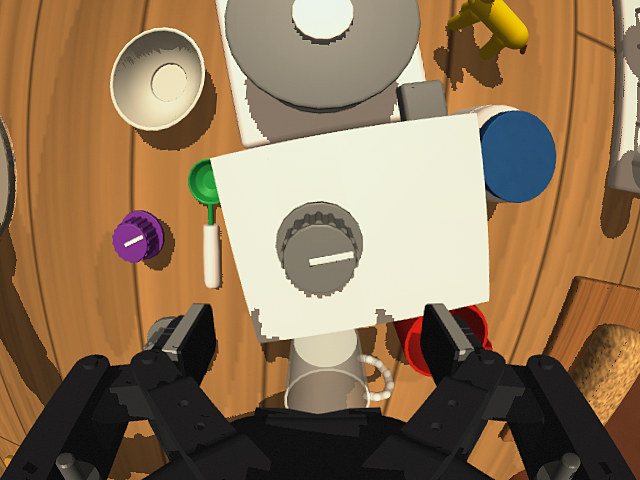

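The wrist view shows the cap at (320,250), with its rib along the steamer's x, and the fingers on either side. The measured centre, (0.545,-0.0048), agrees with the top view to 1 mm. Descending to grip.

```bash
python3 -m pendant '[85,20,0,-1,0,85,25,0,0,0,85,20,0,0,0,85,15,0,0,0,85,8,0,0,0,85,0,0,0,0,40,0,0,0,0,40,0,0,0,0,40,0,0,0,0,40,0,0,0,0,40,0,0,0,0,40,0,0,0,0]' 60
python3 - <<'E'
from h import *
st()
E
```

```text
clock: 5.48
tcp_pos: [0.5458, -0.0035, 0.1741]
orientation: [1.131, 1.256, -1.13]
contact_force: [-1.6, 0.2, 6.1]
grip_width: 0.0424
t 5.47 tcp [ 0.5458 -0.0035  0.1741] j [ 0.37  0.39 -0.59  1.89  0.27  0.94 -0.24] F [-1.6  0.2  6.1] M [-0.    0.33 -0.  ] w 0.0424
```

Gripped. Now feeling one way, in small steps.

```bash
python3 -m pendant '[40,0,0,0,0.06,40,0,0,0,0.06,40,0,0,0,0.0,40,0,0,0,0]'
python3 - <<'E'
from h import *
o=st(); print(R.from_rotvec(o["orientation"]).as_matrix()[:,1].round(3),o["tau"][6])
E
```

```text
clock: 5.98
tcp_pos: [0.546, -0.0027, 0.1741]
orientation: [1.218, 1.203, -1.216]
contact_force: [-0.4, 1.0, 6.0]
grip_width: 0.0424
t 5.97 tcp [ 0.546  -0.0027  0.1741] j [ 0.35  0.39 -0.57  1.89  0.26  0.93 -0.35] F [-0.4  1.   6. ] M [0.36 0.16 0.83] w 0.0424
[ 1.    -0.011  0.002] -0.8651374652981758
```

A moment of 0.83 N m is well over the 0.2 of light rubbing, so this looks like the stop. Trying the other way.

```bash
python3 -m pendant '[40,0,0,0,-0.08,40,0,0,0,-0.08,40,0,0,0,-0.08,40,0,0,0,-0.08,40,0,0,0,0,40,0,0,0,0]'
python3 - <<'E'
from h import *
o=st(); print(R.from_rotvec(o["orientation"]).as_matrix()[:,1].round(3),o["tau"][6])
E
```

```text
clock: 6.72
tcp_pos: [0.5461, -0.0033, 0.1741]
orientation: [0.982, 1.337, -0.979]
contact_force: [-0.4, 0.2, 5.5]
grip_width: 0.0423
t 6.72 tcp [ 0.5461 -0.0033  0.1741] j [ 0.4   0.4  -0.64  1.89  0.29  0.94 -0.06] F [-0.4  0.2  5.5] M [0.16 0.07 0.02] w 0.0423
[0.953 0.302 0.002] -0.01276872237212956
```

The other way (anticlockwise from above) moves freely with almost no moment. Continuing to about 65 degrees.

```bash
python3 -m pendant '[40,0,0,0,-0.1,40,0,0,0,-0.1,40,0,0,0,-0.1,40,0,0,0,-0.1,40,0,0,0,-0.1]'
python3 - <<'E'
from h import *
o=st(); print(R.from_rotvec(o["orientation"]).as_matrix()[:,1].round(3),o["tau"][6])
E
python3 -m pendant '[40,0,0,0,-0.1,40,0,0,0,-0.1,40,0,0,0,-0.1,40,0,0,0,-0.1,40,0,0,0,-0.03,40,0,0,0,0,40,0,0,0,0]'
python3 - <<'E'
from h import *
o=st(); print(R.from_rotvec(o["orientation"]).as_matrix()[:,1].round(3),o["tau"][6])
p,d=viewer.grab_frame("wrist"); q,d=viewer.grab_frame("top")
cv2.imwrite("pics/t2.png",np.hstack([cv2.resize(p[100:340,200:440,::-1],(400,400)),cv2.resize(q[160:320,300:460,::-1],(400,400))]))
E
```

```text
clock: 7.35
tcp_pos: [0.5461, -0.0033, 0.1741]
orientation: [0.596, 1.486, -0.594]
contact_force: [0.1, 0.2, 6.5]
grip_width: 0.0426
t 7.35 tcp [ 0.5461 -0.0033  0.1741] j [ 0.48  0.43 -0.75  1.89  0.35  0.96  0.39] F [0.1 0.2 6.5] M [ 0.18  0.13 -0.01] w 0.0426
[0.69  0.724 0.002] -0.9065463580191135
clock: 8.22
tcp_pos: [0.5459, -0.0033, 0.174]
orientation: [0.263, 1.554, -0.262]
contact_force: [-0.5, 0.8, 5.2]
grip_width: 0.0421
t 8.22 tcp [ 0.5459 -0.0033  0.174 ] j [ 0.55  0.46 -0.84  1.88  0.41  0.98  0.77] F [-0.5  0.8  5.2] M [ 0.11  0.19 -0.03] w 0.0421
[0.328 0.945 0.001] -0.0045984997996129096
```

View pics/t2.png

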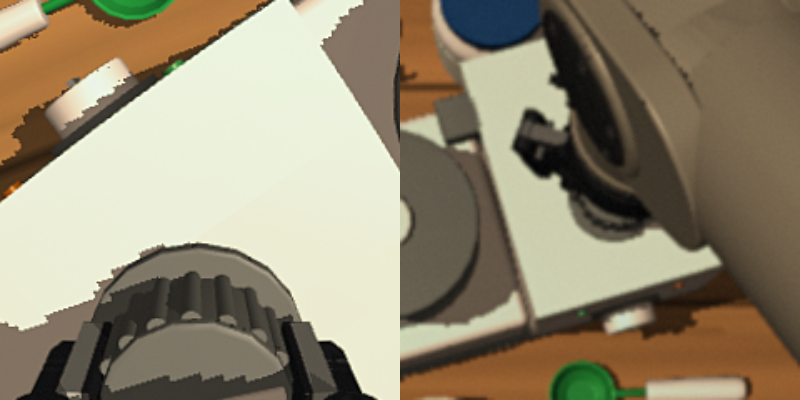

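The left crop shows the knob between the pads with the rib only at its lower edge, around (235,395). A lower wrist crop will confirm that the rib turned with the gripper.

Run:
```python
from h import *
p,d=viewer.grab_frame("wrist"); cv2.imwrite("pics/w3.png",cv2.resize(p[230:430,220:420,::-1],(500,500)))
```

```text
(no output)
```

View pics/w3.png

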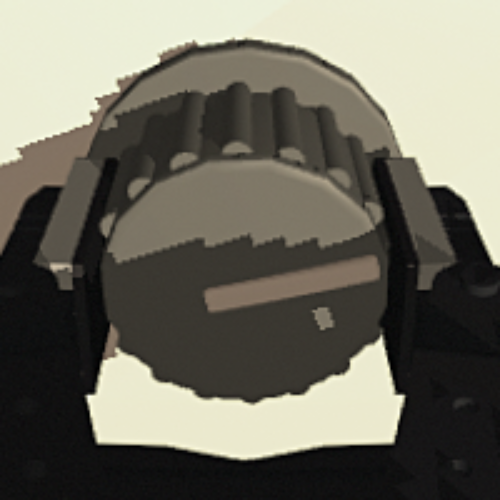

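The rib sits at about the same angle in the gripper frame as before, so the cap has turned with the gripper, by about 65°. Lifting.

```bash
python3 -m pendant '[40,-4,0,0,0,40,-5,0,0,0,40,-5,0,0,0,40,-6,0,0,0,40,-8,0,0,0,40,-8,0,0,0,40,-8,0,0,0,40,0,0,0,0]'
python3 - <<'E'
from h import *
st()
E
```

```text
clock: 9.38
tcp_pos: [0.5457, -0.0035, 0.2181]
orientation: [0.263, 1.553, -0.263]
contact_force: [0.0, 0.4, -0.3]
grip_width: 0.0421
t 9.38 tcp [ 0.5457 -0.0035  0.2181] j [ 0.58  0.4  -0.87  1.84  0.35  1.06  0.81] F [ 0.   0.4 -0.3] M [-0.02 -0.02 -0.03] w 0.0421
```

```bash
python3 -m pendant '[40,-12,0,0,0,40,-16,0,0,0,40,-16,0,0,0,40,-12,0,0,0,40,0,-10,3.5,0,40,0,-15,5,0,40,0,-18,6,0,40,0,-18,6,0,40,0,-18,6,0,40,0,-18,6,0,40,0,-15,5,0,40,0,-10,3.5,0,40,0,0,0,0,40,0,0,0,0,40,0,0,0,0,40,0,0,0,0]'
python3 - <<'E'
from h import *
st()
q,d=viewer.grab_frame("scene"); cv2.imwrite("pics/s4.png",cv2.resize(q[180:420,150:450,::-1],(750,600)))
E
```

```text
clock: 11.38
tcp_pos: [0.544, -0.1317, 0.2734]
orientation: [0.262, 1.555, -0.262]
contact_force: [0.7, -0.8, -0.1]
grip_width: 0.0421
t 11.38 tcp [ 0.544  -0.1317  0.2734] j [ 0.8   0.36 -0.85  1.74  0.3   1.17  1.1 ] F [ 0.7 -0.8 -0.1] M [ 0.01 -0.02 -0.  ] w 0.0421
```

View pics/s4.png

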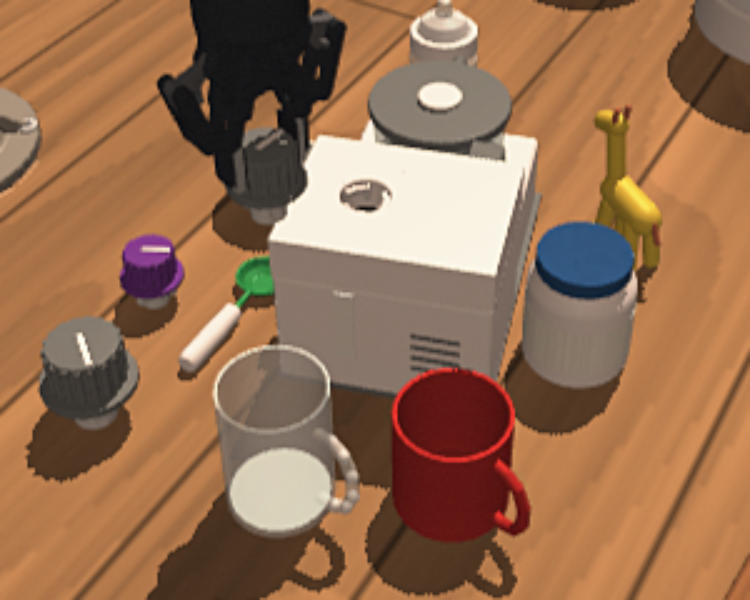

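The scene crop shows the filler open at (365,195) and the cap upright in the fingers at (265,180), with every bystander standing. The cap's place in the picture needs checking against the commanded pose.

Run:
```python
from h import *
for cam in ["scene","top"]:
    p,d=viewer.grab_frame(cam); W=cloud(cam,d)
    c=viewer.calibration(cam)
    for pt in ([.544,-.132,.29],[.5455,-.004,.165]):
        q=c["world_to_cam"]@np.r_[pt,1]; K=c["mtx"]; print(cam,pt,"->",K[0,2]+K[0,0]*q[0]/-q[2],K[1,2]-K[1,1]*q[1]/-q[2])
    for n in ["cap","mug","jug","giraffe","formula_tub","bowl","spoon","baby_bottle"]:
        L=[x for x in nets.silhouettes(n,cam)][:3 if n=="cap" else 1]
        for x in L:
            m=x["mask"]&(d>0); v,u=np.argwhere(m).mean(0); print(cam,n,round(x["score"],2),"px",int(u),int(v),np.median(W[m],0).round(3))
    cv2.imwrite(f"pics/{cam}5.png",p[:,:,::-1])
st()
```

```text
scene [0.544, -0.132, 0.29] -> 254.8423226273115 241.42454857476406
scene [0.5455, -0.004, 0.165] -> 295.63230137738145 257.21462343037143
scene cap 0.97 px 257 249 [ 0.557 -0.142  0.286]
scene cap 0.92 px 184 327 [ 0.405 -0.203  0.07 ]
scene cap 0.6 px 209 287 [ 0.358 -0.067  0.05 ]
scene mug 0.67 px 331 361 [ 0.693 -0.135  0.057]
scene jug 0.76 px 261 355 [ 0.582 -0.194  0.076]
scene giraffe 0.6 px 400 257 [0.692 0.209 0.074]
scene formula_tub 0.7 px 381 301 [0.72  0.044 0.086]
scene spoon 0.93 px 241 303 [ 0.429 -0.053  0.014]
scene baby_bottle 0.79 px 327 193 [0.463 0.283 0.134]
top [0.544, -0.132, 0.29] -> 484.5785678664496 224.45346629090585
top [0.5455, -0.004, 0.165] -> 384.23175624969355 240.43603426995935
top cap 0.77 px 481 335 [ 0.392 -0.181  0.082]
top cap 0.75 px 480 234 [ 0.53  -0.126  0.297]
top cap 0.73 px 408 359 [ 0.35  -0.054  0.059]
top mug 0.83 px 437 176 [ 0.701 -0.122  0.042]
top jug 0.6 px 468 247 [ 0.552 -0.159  0.067]
top giraffe 0.83 px 262 174 [0.682 0.214 0.077]
top formula_tub 0.58 px 335 161 [0.702 0.078 0.115]
top bowl 0.84 px 314 349 [0.366 0.116 0.02 ]
top spoon 0.93 px 391 316 [ 0.427 -0.012  0.013]
top baby_bottle 0.78 px 210 298 [0.452 0.287 0.133]
t 12.32 tcp [ 0.5439 -0.1322  0.2733] j [ 0.8   0.36 -0.85  1.74  0.3   1.17  1.1 ] F [ 1.2  0.  -0.7] M [-0.03  0.01  0.04] w 0.0423
```

View pics/scene5.png

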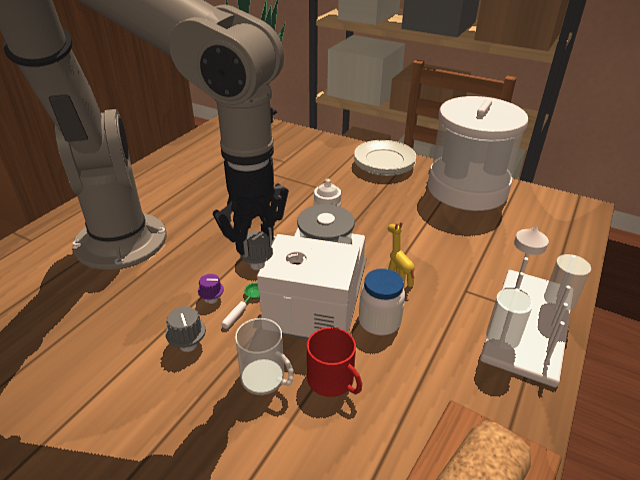

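The picture shows the cap held at (257,249), where the projected pose puts it (255,241), and the filler open at (296,258). The cap is 128 mm to the side and about 100 mm above the deck, so I'll hand in.

Run:
```python
from h import *
print(r.hand_in()); st()
```

```text
the job is handed in; nothing more can be done
None
the job is handed in; nothing more can be done
```

The cap is off and the job is handed in, at about 12.3 s of the 42 s allowed. No verdict was reported.

**What I did:** I took the small grey cap on the tower, not the larger grey one or the purple one on the table. Turning it clockwise (seen from above) met a stop at about 6°, with 0.83 N m. Anticlockwise it turned freely, so I turned it to about 65°, lifted it out and moved it to the side.

**Last checks:**
- **Cap position:** it is held upright, about 100 mm above the deck and 128 mm to the -y side of the filler. This comes from the arm's own pose; the scene view matched to about 8 pixels and the top view to about 11.
- **Grip:** the opening held steady at 42 mm, and outside forces were about 1 N.
- **Surroundings:** the filler is open and the bystanders are standing in the pictures. I did not compare their positions with the start numerically. In the last scene view the networks missed the bowl, but they found it in the top view.

One reading disagreed: the wrist moment while turning was near zero, not the 0.2 N m of rubbing given. The white rib on the cap had turned with the gripper, so I took the cap as turned.

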